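# Clear the scraper away and show a circuit board to the inspection camera

### The job

The scraper has been left lying on top of the fixture, over the circuit board: put it away by sliding its blade fully home into the slot of the blade holder and let it go. Then take the board out of the fixture and hold it in the air in front of the upward-looking inspection camera for its underside to be inspected: board centred on the lens axis with its middle 120 mm from the lens glass, underside square to the lens, long sides along the long side of the camera head. Do not knock the camera or disturb the other things on the table; finish while still holding the board steady there.

Things in the scene. Friction and masses are not known exactly. Their poses are not given: they have to be found in the camera images.
- scraper: Flat scraper, 0.12 kg: steel blade 120 x 40 x 4 mm (its front 17 mm only 34 wide) with an upright black bar grip on the rear half. Origin: centre of the blade's underside; x to the front edge (away from the grip), y across, z up. It starts flat on the fixture's two end posts, lengthwise over the board, underside 42 mm above the table.
- scraper_grip (a point): Middle of the scraper's bar grip, 21 mm above the blade's underside and 22 mm behind the blade's centre; axes as the scraper's. The grip is 44 mm long (x), 14 mm thick (y) and stands from 4 to 34 mm above the blade's underside; take it across its 14 mm.
- holder: Blade holder, fixed: aluminium shelf 133 x 62 mm, flat top 12 mm above the table, that runs into a slot under a black roof at its far end. Origin on the table; x points into the slot. Shelf from x = -60 mm; roof x = 22 to 65 mm, 29 mm high above the table; slot 46 mm wide (flared mouth, 52 mm wide at x = 6 mm), 12 to 21 mm above the table, closed by a stop wall at x = 65 mm.
- holder_home (a point): Point on the shelf, 5 mm ahead of the holder's origin, 12 mm above the table: the scraper's origin lies here, x along this x, when its blade is fully home (flat on the shelf, front 43 mm in the slot, front edge at the stop; up to 8 mm short still counts as home).
- board_center (a point): Centre of the circuit board's sheet, 3 mm above the underside of its pins. Blue board with small components, 62 mm (x) by 86 mm (y, long sides), sheet with pins 4 mm thick, 13 mm high in all, 0.06 kg; z out of the component side. It lies component side up in the fixture, underside 24 mm above the table. The smaller blue board at the back of the table is not meant.
- fixture: Assembly fixture, fixed: two grey seats 24 mm high under the board's short ends, joined by a bar 6 mm high, 30 mm wide. Origin on the table, y along the board's long sides. Posts behind the board's ends (y = 45 to 51 mm) are 42 mm high, corner lips 32 mm (out to x = 38 mm). Beside the middle of the long sides it is open down to the table: take the board there across its 62 mm, lift straight out.
- lens (a point): Centre of the inspection camera's lens glass, 0.088 m above the table. Grey head 52 x 104 x 34 mm between dark cheeks, black round lens barrel on its top, leaning 20 degrees from vertical towards the stand's front (robot's side). z: the lens axis, out of the lens; y: level, along the 104 mm long side of the head. Fixed.
- view (a point): Inspection point in the air, 120 mm out from the lens glass on the lens axis, 0.20 m above the table; axes as the lens's. The board's centre belongs here, its z along this z (component side away from the lens), its y (long sides) along this y, either way round. Good within 15 mm, 8 degrees of square, 10 degrees of the long side.
- camera: Stand of the inspection camera, dark plate 90 x 120 mm fixed on the table; origin on the table at its middle; its front is -x.
- screwdriver: Blue screwdriver 153 mm, lying on the thin mat; bystander. Origin under its middle.
- tape_roll: Black tape roll, 68 mm across, 19 mm high; bystander.
- battery: Nine volt battery standing upright on the thin mat (4 mm), 18 x 26 x 48 mm; bystander.
- marker_pen: Marker pen 130 mm, lying; bystander.
There are look-alikes about, which are no part of the job. Leave any purple look-alike of the scraper alone.

How it is judged:
By the outcome, as a careful person would: the job done as asked, in the order asked, and still so for the second after the job is handed in, while the arm keeps its last pose, push and grip.
It also fails if it takes over 61 s, if anything falls off the work surface, if the arm or the gripper's body presses on something with over 40 N, if the wrist force passes 120 N, or if a joint passes its speed limit or range.

### The arm

A 6-joint arm with a two-finger parallel gripper is mounted at the origin on a cart in front of the work surface, level with it; the furniture and walls round the work are solid. World frame = base frame: x ahead of the robot, y to its left, z up, the work surface at z = 0. Lengths are in m, angles in rad, forces in N, time in s.
With the tool pointing down it reaches from about 0.325 to 0.85 m from the base axis. Payload 4.4 kg.
Tool frame: the origin (TCP) lies between the finger pads; the fingertips stand 8 mm ahead of it and the grasp point (between the pads) lies 11 mm behind it; z points along the fingers, y is the line along which they close (so a half turn about z gives the same grasp; the last joint's range is limited). The gripper opens to 94 mm and grips with 3 to 60 N. Pads are 16 mm wide; open, the fingers measure 119 mm over their backs; the gripper's body (75 mm by 177 mm) begins 78 mm behind the grasp point.
Start: joints at [-1.321, 0.207, 1.542, -0, 1.393, -0.15], TCP at [0.224, -0.53, 0.213] pointing down, gripper open.
Joint ranges: [-2.73, 2.73], [-0.86, 2.22], [0.23, 2.46], [-1.11, 4.25], [0.08, 2.63], [-2.82, 2.82]. Speed limits (rad/s): [2.79, 2.79, 3.14, 3.14, 3.14, 3.14].

### API

Orientations are given as a unit quaternion [w, x, y, z].
In Python, from bench import r gives the robot as it stands.
- The arm moves only by the tool carry_out, never from a script. Its argument "targets" is a list of rows, each a list of 2 entries, a list of its own where there are three numbers: the shift along the world's x, y, z in cm, then the turn about the world's z in degrees. In form: [[[dx, dy, dz], yaw], ...]. A call has 1 to 12 rows; each row is the pose to reach, as a shift and turn from the pose commanded when the call began; what a row does not reach only later rows make up. A row lasts 1/12 s, in which the tool goes at most 41.7 mm and 7.16 degrees, less where a joint would pass 70% of its speed; a pose out of reach is approached as far as the arm can. A call with a gripper value outside its range is refused whole. "gripper" is the opening in per cent of the stroke, from 0 (shut) to 100 (fully open), set as the call begins (left out, the last holds). The fingers move at their own pace and stop on an object; "grip_force" is the grip in N (left out, the last holds). Time passes only in rows, so rows that repeat a pose let the fingers close. It gives the time, the measured TCP pose, the force, the opening and the grip force at its end, in the units of the state.
- r.sense(): the state, without advancing time (a new reading comes with each control period).
- r.grab_frame(name): name is "scene" or "top" or "wrist"; returns a dict with "color" (384x512x3 uint8, red, green, blue), "mtx" (3x3 intrinsics, pixels), "T" (4x4, takes a point from camera to world coordinates). Camera axes: x right, y down, z forward; pixel columns grow to the right and rows downward; lengths in m; the calibration is good to about 2 mm. A picture is of the moment at which its call begins. There is no depth.
- r.hand_in(): hands the job in; it is judged then, once.
The state is a dict: "clock": time; "joint_pos": joint angles; "dq": joint speeds; "joint_efforts": joint torques, N m; "ee_pos": TCP position; "tool_rot": TCP orientation; "wrist_force": force on the tool from outside, world axes, zero at the start; "ft_torque": the same for the moment, N m; "grip_width": finger opening in m; "gripper_force": force on a finger pad.
Only numpy, scipy, OpenCV 4.12 (cv2) and the standard library are available. Lean on these libraries where they do the work, as an engineer would, in place of code of your own. Each camera call takes 0.05 s, during which the arm holds its last target. There are 200 camera calls.

## Working session

There is one attempt and no reset: what is moved stays moved. The work goes in short steps, Python scripts to look and compute and a tool call to move; the robot and the scene stay as the last step left them, time stands still between calls to the robot, and variables do not carry over. Pictures are saved under pics/ and viewed, at most 10 in all, crops included, and the job is handed in when it is done.

Besides the shell and the picture viewer there is one more tool, called after "Call:" as a command line: name --argument value ..., lists and objects as JSON in quotes. carry_out: Moves the arm, as the interface text tells. Its arguments: {"type":"object","properties":{"targets":{"type":"array"},"gripper":{"type":"number"},"grip_force":{"type":"number"}},"required":["targets"]}

```bash
mkdir -p pics; ls
python3 - <<'E'
from bench import r
import cv2
print(r.sense())
for n in ["scene","top"]:
    f=r.grab_frame(n); cv2.imwrite(f"pics/{n}0.png",cv2.resize(f["color"][:,:,::-1],(800,600),interpolation=cv2.INTER_CUBIC)); cv2.imwrite(f"/tmp/{n}.png",f["color"][:,:,::-1]);print(n,f["mtx"],f["T"])
E
```

```text
pics
{'clock': 0.0, 'joint_pos': array([-1.32151870e+00,  2.07369188e-01,  1.54296236e+00, -3.16310279e-05,
        1.39347245e+00, -1.50465431e-01]), 'dq': array([-7.21028441e-04,  5.67230516e-04,  7.24796597e-05,  7.99165693e-04,
        3.15604902e-04, -1.51411002e-03]), 'joint_efforts': array([-3.62435103e-04, -3.70882201e+01, -2.81418282e+01,  6.97085098e-02,
        3.63213569e-02, -1.87190190e-04]), 'ee_pos': array([ 0.22358093, -0.52889554,  0.21231565]), 'tool_rot': array([-1.10355448e-03,  9.80090936e-01,  1.98546049e-01, -7.01501632e-05]), 'wrist_force': array([0.66209005, 0.27332268, 0.33929798]), 'ft_torque': array([-0.03648802, -0.0105426 , -0.00162264]), 'gripper_force': 0.0, 'grip_width': 0.09387386952607318}
scene [[431.63242673   0.         256.87104578]
 [  0.         431.63242673 192.25917942]
 [  0.           0.           1.        ]] [[-0.67438439 -0.3668542   0.64079926 -0.40439186]
 [-0.73827767  0.34949246 -0.57688917  0.56609942]
 [-0.0123203  -0.86213283 -0.50653252  0.87284864]
 [ 0.          0.          0.          1.        ]]
top [[368.92024255   0.         257.66945127]
 [  0.         368.92024255 195.28292088]
 [  0.           0.           1.        ]] [[-0.02679629 -0.97988844  0.19773871  0.29176299]
 [-0.99944667  0.03016105  0.01402357 -0.26385363]
 [-0.01970554 -0.19725351 -0.98015445  1.36775832]
 [ 0.          0.          0.          1.        ]]
```

View pics/top0.png

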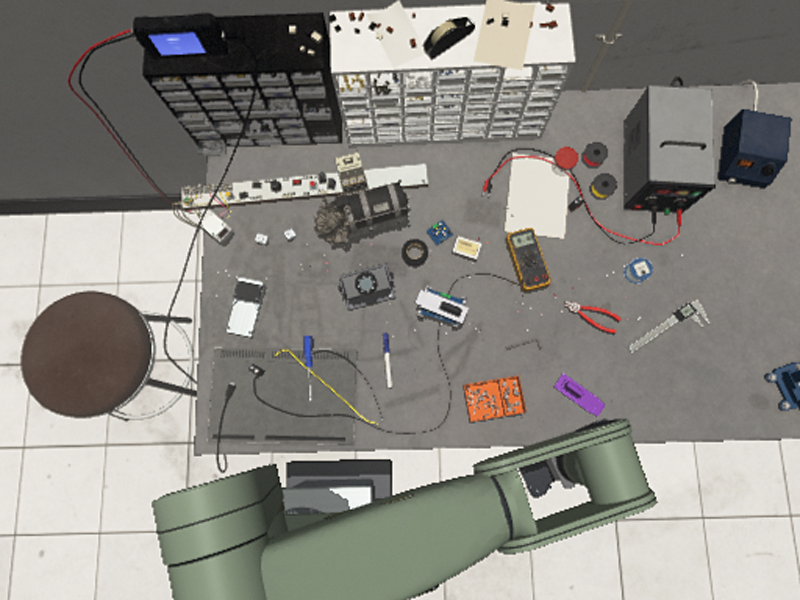

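View pics/scene0.png

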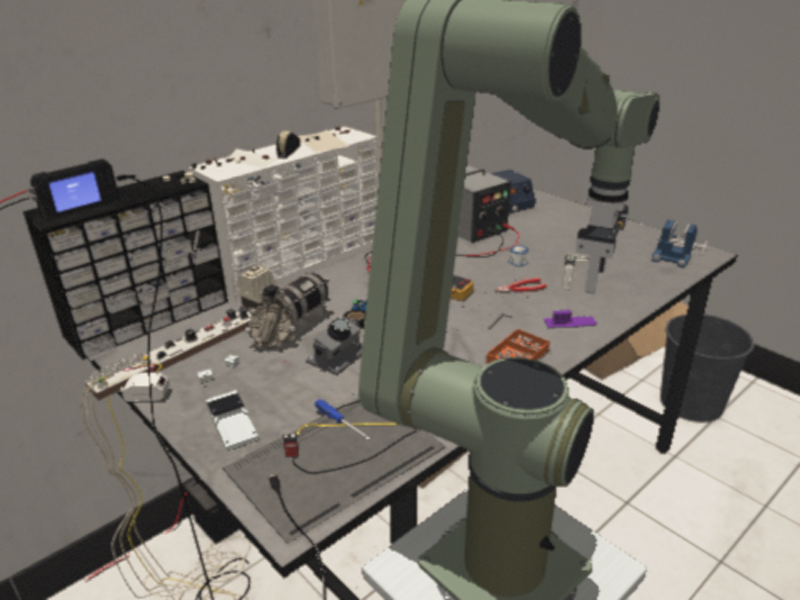

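The top view shows the holder at about (245,305), the inspection camera at (366,287) and the scraper on the fixture at (442,306), in 800-px coordinates. I'll enlarge that strip.

Run:
```python
import cv2,numpy as np
i=cv2.imread("/tmp/top.png")
# original px crops, x6
def c(x,y,w,h,s): return cv2.resize(i[y:y+h,x:x+w],None,fx=s,fy=s,interpolation=cv2.INTER_CUBIC)
a=np.zeros((600,800,3),np.uint8)
p=c(135,165,50,60,8); a[:480,:400]=p   # holder
q=c(255,172,50,50,8); a[:400,400:]=q   # scraper
cv2.imwrite("pics/c1.png",a)
cv2.imwrite("pics/c2.png",c(205,160,60,50,10))
```

```text
(no output)
```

View pics/c1.png

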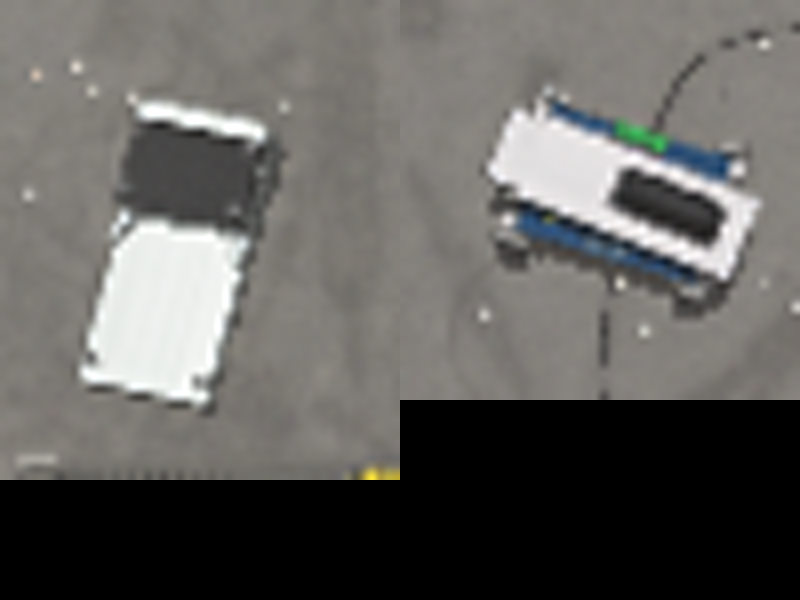

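View pics/c2.png

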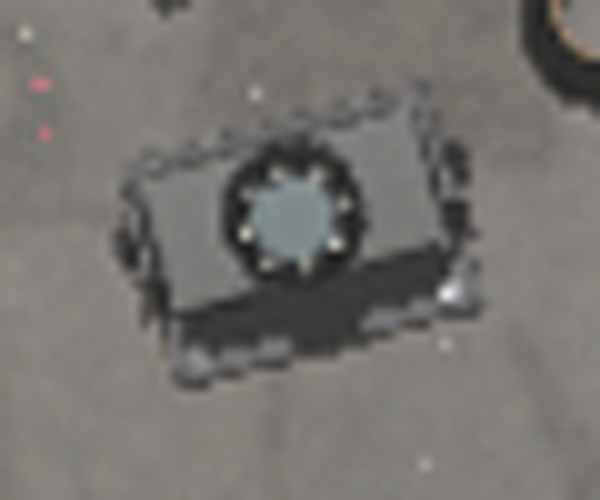

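Crop 1 shows the shelf's front corners at (84,376) and (210,403), the stop's far edge at (141,100)–(269,127), and the scraper's grip towards the right. Crop 2 shows the lens glass at (292,216), with the head's front edge running (175,312)–(440,245).

```bash
cat > h.py <<'E'
import numpy as np
def ray(f,u,v,z):
    K,T=f["mtx"],f["T"]
    d=T[:3,:3]@np.linalg.solve(K,[u,v,1]); p=T[:3,3]
    return p+d*(z-p[2])/d[2]
def ang(a,b): d=np.subtract(b,a); return np.degrees(np.arctan2(d[1],d[0]))
E
python3 - <<'E'
from bench import r
import numpy as np
from h import *
np.set_printoptions(precision=4,suppress=True)
f=r.grab_frame("top")
c=lambda X,Y,s,ox,oy,z: ray(f,(X+.5)/s-.5+ox,(Y+.5)/s-.5+oy,z)
h=lambda X,Y,z:c(X,Y,8,135,165,z)
a,b=h(84,376,.012),h(210,403,.012); s,t=h(141,100,.029),h(269,127,.029)
print("front",a,b,np.linalg.norm(a-b),"stop",s,t,np.linalg.norm(s-t)); m,n=(a+b)/2,(s+t)/2
print("holder len",np.linalg.norm((m-n)[:2]),"yaw",ang(m,n),ang(b,a)-90,ang(t,s)-90); 
u=(n-m)[:2]/np.linalg.norm((n-m)[:2]); print("origin",m[:2]+.06*u,n[:2]-.073*u)
g=lambda X,Y,z:c(X-400,Y,8,255,172,z)
R1,R2,F1,F2=g(761,201,.046),g(732,281,.046),g(515,105,.046),g(488,175,.046)
print("scraper",(R1+R2+F1+F2)/4,"len",np.linalg.norm(R1+R2-F1-F2)/2,np.linalg.norm(R1-R2),np.linalg.norm(F1-F2),"yaw",ang(R1+R2,F1+F2))
G=[g(*p,.076) for p in [(628,165),(728,205),(712,245),(612,208)]]
print("grip",np.mean(G,0),np.linalg.norm(G[0]-G[1]),np.linalg.norm(G[1]-G[2]),ang(G[1],G[0]),ang(G[2],G[3]))
k=lambda X,Y,z:c(X,Y,10,205,160,z)
print("lens",k(292,216,.088),"yaws",ang(k(440,245,.07),k(175,312,.07))-90,ang(k(415,90,.07),k(140,160,.07))-90,ang(k(470,305,.01),k(190,375,.01))-90)
print("obst: roll",ray(f,415/1.5625,252/1.5625,.019),"screwdriver", ray(f,308/1.5625,365/1.5625,.01))
E
```

```text
front [0.5162 0.1781 0.012 ] [0.5017 0.1186 0.012 ] 0.06125020847045051 stop [0.6439 0.1501 0.029 ] [0.629  0.0893 0.029 ] 0.06255896912141702
holder len 0.13072323533707278 yaw -12.675242726855954 -13.702219455087857 -13.855483676599164
origin [0.5674 0.1352] [0.5652 0.1357]
scraper [ 0.5554 -0.3356  0.046 ] len 0.12074564557380718 0.03944251480192693 0.03509237382024085 yaw 65.33209261771695
grip [ 0.5418 -0.3543  0.076 ] 0.047883361778470496 0.019546860235173855 65.89551930858192 67.50820191905825
lens [ 0.604  -0.1615  0.088 ] yaws 12.77211836010946 12.94334773281858 12.584751931179738
obst: roll [ 0.6947 -0.2782  0.019 ] screwdriver [ 0.4284 -0.0172  0.01  ]
```

Call:
carry_out --targets '[[[4, 2.2, 0], 7], [[8, 4.4, 0], 14], [[12, 6.6, -1], 21], [[16, 8.8, -2], 28], [[20, 11, -3], 35], [[24, 13, -4], 42], [[28, 15.2, -5], 42.7], [[31, 17, -5], 42.7], [[32.1, 17.4, -5], 42.7], [[32.1, 17.4, -5], 42.7], [[32.1, 17.4, -5], 42.7]]'

```text
clock: 1.07
ee_pos: [0.5458, -0.3539, 0.1624]
tool_rot: [-0.001, 0.84, 0.543, -0.0]
wrist_force: [-0.1, -0.0, 0.3]
grip_width: 0.0941
gripper_force: 0.0
```

Run:
```python
from bench import r
import cv2
for n in ["wrist"]:
    f=r.grab_frame(n); cv2.imwrite(f"pics/{n}1.png",cv2.resize(f["color"][:,:,::-1],(800,600),interpolation=cv2.INTER_CUBIC));print(n,f["mtx"],f["T"])
s=r.sense();print(s["joint_pos"],s["ee_pos"],s["tool_rot"])
```

```text
wrist [[298.90348652   0.         256.79642578]
 [  0.         298.90348652 188.6033891 ]
 [  0.           0.           1.        ]] [[ 0.91282399 -0.3962138  -0.09882809  0.57446007]
 [-0.40834514 -0.88719434 -0.21480329 -0.29073165]
 [-0.00257169  0.23643357 -0.97164425  0.33324907]
 [ 0.          0.          0.          1.        ]]
[-7.10297979e-01  4.05447268e-01  1.39267856e+00 -7.82607116e-04
  1.34489583e+00 -2.86042919e-01] [ 0.54470083 -0.35510894  0.16269971] [-5.77207617e-04  8.40083573e-01  5.42456390e-01 -5.68091758e-04]
```

View pics/wrist1.png

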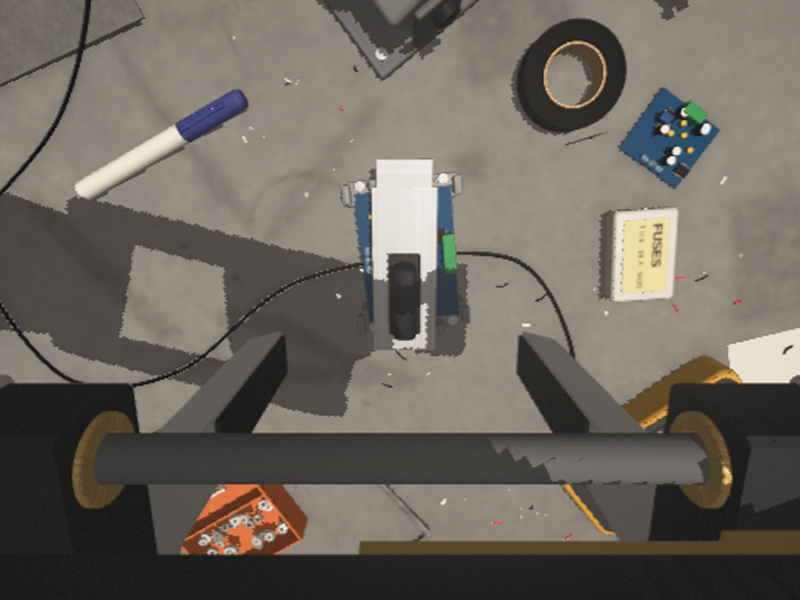

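The wrist view shows the scraper blade from its front edge at (376,159)–(433,160) to its rear at (374,350)–(434,350), with the grip at (388..420, 254..338). The blue board is visible on both sides of it.

Run:
```python
from bench import r
import numpy as np
from h import *
np.set_printoptions(precision=4,suppress=True)
f=r.grab_frame("wrist")
c=lambda X,Y,z: ray(f,(X+.5)/1.5625-.5,(Y+.5)/1.5625-.5,z)
F=[c(376,159,.046),c(433,160,.046)];R=[c(374,350,.046),c(434,350,.046)]
fm,rm=np.mean(F,0),np.mean(R,0)
print("scr",(fm+rm)/2,np.linalg.norm(fm-rm),np.linalg.norm(F[0]-F[1]),np.linalg.norm(R[0]-R[1]),ang(rm,fm))
print("grip",np.mean([c(404,254,.076),c(404,338,.076)],0),np.linalg.norm(c(404,254,.076)-c(404,338,.076)),np.linalg.norm(c(389,300,.076)-c(420,300,.076)))
B=[c(355,194,.028),c(453,190,.028),c(372,314,.028),c(461,314,.028)]
print("board yaw",ang(B[2],B[0]),ang(B[3],B[1]),"c",np.mean(B,0),np.linalg.norm(B[0]-B[1]))
P=[c(348,195,.03),c(460,182,.03)]; print("lip",ang(*P)+90,np.linalg.norm(P[0]-P[1]))
```

```text
scr [ 0.555  -0.3354  0.046 ] 0.11949494042429548 0.03374456713410791 0.039150627003904766 65.70338289525493
grip [ 0.548  -0.3505  0.076 ] 0.04915620204653478 0.017643473949717978
board yaw 72.69338366597503 71.04330771394869 c [ 0.5587 -0.3371  0.028 ] 0.06267738702913973
lip 72.2360712545622 0.07143057178885284
```

Call:
carry_out --targets '[[[0.1, 0, -3.5], 0], [[0.1, 0, -7], 0], [[0.1, 0, -9.5], 0], [[0.1, 0, -10.4], 0], [[0.1, 0, -10.4], 0]]' --gripper 45

```text
clock: 1.58
ee_pos: [0.5424, -0.3552, 0.0563]
tool_rot: [-0.003, 0.841, 0.541, -0.001]
wrist_force: [0.0, -0.1, 0.6]
grip_width: 0.064
gripper_force: 0.0
```

Call:
carry_out --targets '[[[0, 0, 0], 0], [[0, 0, 0], 0], [[0, 0, 0], 0], [[0, 0, 0], 0], [[0, 0, 0], 0], [[0, 0, 0], 0], [[0, 0, 0], 0]]' --gripper 0 --grip_force 30

```text
clock: 2.17
ee_pos: [0.5461, -0.3557, 0.0599]
tool_rot: [0.0, 0.84, 0.542, 0.0]
wrist_force: [-0.3, -0.6, -0.6]
grip_width: 0.0175
gripper_force: 0.0
```

Call:
carry_out --targets '[[[0, 0, 0], 0], [[0, 0, 0], 0], [[0, 0, 0], 0]]'

```text
clock: 2.42
ee_pos: [0.546, -0.3557, 0.0597]
tool_rot: [0.0, 0.84, 0.542, 0.0]
wrist_force: [0.1, 0.0, 1.8]
grip_width: 0.0139
gripper_force: 30.0
```

Call:
carry_out --targets '[[[0, 0, 2], 0], [[0, 0, 5], 0], [[0, 0, 9], 0], [[-0.5, 2, 13], -3], [[-1, 5, 14], -10], [[-1.5, 9, 14], -17], [[-2, 13, 14], -24], [[-2.5, 17, 14], -31], [[-3, 21, 14], -38], [[-3.5, 25, 14], -45], [[-4, 29, 14], -52], [[-4.5, 33, 14], -59]]'

```text
clock: 3.42
ee_pos: [0.5006, -0.0294, 0.199]
tool_rot: [-0.0, 0.998, 0.065, -0.0]
wrist_force: [-0.4, 0.2, -0.9]
grip_width: 0.0137
gripper_force: 30.0
```

Call:
carry_out --targets '[[[-0.4, 4, 0], -6], [[-0.7, 8, 0], -12], [[-1, 12, 0], -18], [[-1.3, 15.5, 0], -20.2], [[-1.4, 18, -1], -20.2], [[-1.4, 18, -2], -20.2], [[-1.4, 18, -2], -20.2]]'

```text
clock: 4.0
ee_pos: [0.4852, 0.1495, 0.1767]
tool_rot: [0.001, 0.994, -0.107, -0.003]
wrist_force: [-0.8, -0.6, -0.6]
grip_width: 0.0139
gripper_force: 30.0
```

Run:
```python
from bench import r
import cv2
for n in ["wrist"]:
    f=r.grab_frame(n); cv2.imwrite(f"pics/{n}2.png",cv2.resize(f["color"][:,:,::-1],(800,600),interpolation=cv2.INTER_CUBIC))
s=r.sense();print(s["joint_pos"],s["ee_pos"],s["tool_rot"],s["grip_width"])
```

```text
[ 1.26600346e-01  1.00970058e-01  1.73973252e+00 -7.37030750e-04
  1.30511864e+00  1.91351697e+00] [0.48601085 0.14851609 0.17764361] [ 8.37237511e-04  9.94175408e-01 -1.07752778e-01 -1.97370240e-03] 0.014130117215077483
```

View pics/wrist2.png

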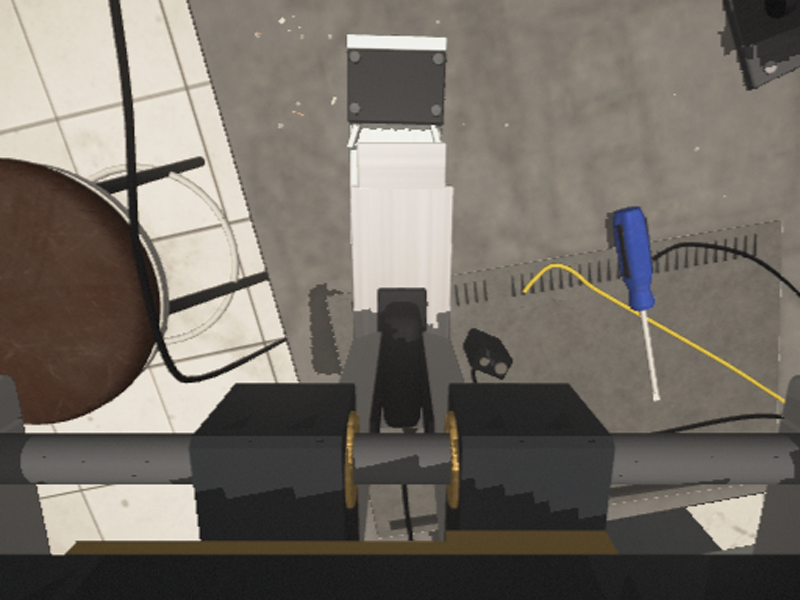

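The wrist view shows the roof's near edge at (347,123)–(443,123) and the stop's far edge at (347,35)–(446,39). The held blade's front edge is at (358,143)–(445,143), and the battery is at (487,350).

Run:
```python
from bench import r
import numpy as np
from h import *
np.set_printoptions(precision=4,suppress=True)
f=r.grab_frame("wrist"); s=r.sense()
c=lambda X,Y,z: ray(f,(X+.5)/1.5625-.5,(Y+.5)/1.5625-.5,z)
n=[c(347,123,.029),c(443.5,123,.029)];t=[c(347,35,.029),c(446,38,.029)]
nm,tm=np.mean(n,0),np.mean(t,0)
print("near",n,np.linalg.norm(n[0]-n[1]),"far",t,np.linalg.norm(t[0]-t[1]),"len",np.linalg.norm(nm-tm),"yaw",ang(nm,tm),ang(n[1],n[0])-90,ang(t[1],t[0])-90)
y=np.radians(-13.5);u=np.array([np.cos(y),np.sin(y)]);print("orig",nm[:2]-.022*u,tm[:2]-.073*u)
z=s["ee_pos"][2]-.0177+.004
b=[c(358.5,143,z),c(445,143,z)];bw=[c(351,187,z),c(453,187,z)]
bm=np.mean(b,0);wm=np.mean(bw,0);print("blade front",bm,np.linalg.norm(b[0]-b[1]),np.linalg.norm(bw[0]-bw[1]),"yaw",ang(wm,bm),ang(b[1],b[0])-90)
print("tcp",s["ee_pos"],"toolx",2*np.degrees(np.arctan2(s["tool_rot"][2],s["tool_rot"][1])), "front rel", (bm-s["ee_pos"])[:2])
```

```text
near [array([0.5954, 0.1615, 0.029 ]), array([0.5822, 0.1006, 0.029 ])] 0.06227534549027367 far [array([0.6453, 0.1491, 0.029 ]), array([0.6307, 0.0896, 0.029 ])] 0.06132552030689156 len 0.050580081671979076 yaw -13.382102449450956 -12.28219134193506 -13.835418927849716
orig [0.5674 0.1362] [0.567  0.1364]
blade front [0.5665 0.132  0.1648] 0.032391093495167535 0.0390398716128403 yaw -11.94263949705179 -12.28691786015267
tcp [0.4869 0.148  0.1785] toolx -12.455430399749227 front rel [ 0.0796 -0.016 ]
```

Call:
carry_out --targets '[[[-0.1, 0.7, -3], -0.9], [[-0.1, 0.7, -6], -0.9], [[-0.1, 0.7, -9], -0.9], [[-0.1, 0.7, -11.5], -0.9], [[-0.1, 0.7, -13.2], -0.9], [[-0.1, 0.7, -14], -0.9], [[-0.1, 0.7, -14], -0.9], [[-0.1, 0.7, -14], -0.9], [[-0.1, 0.7, -14], -0.9]]'

```text
clock: 4.85
ee_pos: [0.4885, 0.1554, 0.0411]
tool_rot: [-0.0, 0.993, -0.117, 0.002]
wrist_force: [-0.2, 0.5, -0.6]
grip_width: 0.0138
gripper_force: 30.0
```

Run:
```python
from bench import r
import cv2
f=r.grab_frame("wrist"); cv2.imwrite("pics/wrist3.png",cv2.resize(f["color"][:300,150:400,::-1],None,fx=2,fy=2,interpolation=cv2.INTER_CUBIC))
s=r.sense();print(s["ee_pos"],s["tool_rot"],s["wrist_force"])
```

```text
[0.48858738 0.1555425  0.04129628] [-4.43753339e-04  9.93183064e-01 -1.16549773e-01  1.83163919e-03] [-0.25623606  0.66731898 -0.51566475]
```

View pics/wrist3.png

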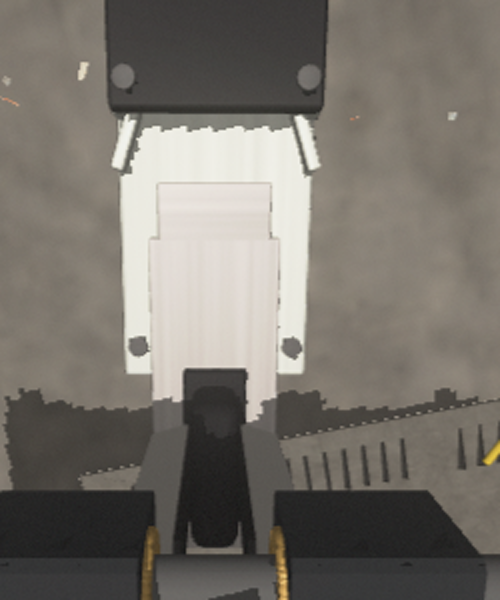

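The blade sits centred on the shelf axis, at col 214 against 216, and parallel to it. Next I'll lower it and slide it in.

Call:
carry_out --targets '[[[0, 0, -0.5], 0], [[0, 0, -0.9], 0], [[0.97, -0.23, -0.9], 0], [[1.95, -0.46, -0.9], 0], [[2.92, -0.7, -0.9], 0], [[3.9, -0.93, -0.9], 0], [[4.86, -1.16, -0.9], 0], [[5.4, -1.29, -0.9], 0], [[5.8, -1.38, -0.95], 0], [[5.9, -1.41, -1.0], 0], [[5.9, -1.41, -1.05], 0], [[5.9, -1.41, -1.1], 0]]'

```text
clock: 5.9
ee_pos: [0.5468, 0.1413, 0.0297]
tool_rot: [0.0, 0.993, -0.116, 0.001]
wrist_force: [-0.3, -2.6, 8.1]
grip_width: 0.0142
gripper_force: 30.0
```

Call:
carry_out --targets '[[[0.1, -0.02, 0.05], 0], [[0.2, -0.05, 0.05], 0], [[0.3, -0.07, 0.05], 0], [[0.38, -0.09, 0.05], 0], [[0.45, -0.11, 0.05], 0], [[0.45, -0.11, 0.05], 0]]'

```text
clock: 6.4
ee_pos: [0.549, 0.1411, 0.0297]
tool_rot: [-0.0, 0.993, -0.116, -0.001]
wrist_force: [-4.8, 0.4, 7.7]
grip_width: 0.0137
gripper_force: 30.0
```

Call:
carry_out --targets '[[[0, 0, 0.03], 0], [[0, 0, 0.03], 0], [[0, 0, 0.03], 0], [[0, 0, 0.03], 0], [[0, 0, 0.03], 0]]' --gripper 45

```text
clock: 6.82
ee_pos: [0.55, 0.1405, 0.0289]
tool_rot: [0.0, 0.993, -0.116, -0.0]
wrist_force: [1.3, -0.3, 0.4]
grip_width: 0.0416
gripper_force: 0.0
```

Call:
carry_out --targets '[[[0, 0, 1], 0], [[0, 0, 4], 0], [[0, 0, 8], 0], [[0, 0, 12], 0], [[0, 0, 15], 0], [[0, 0, 17], 0], [[0, 0, 17], 0]]'

```text
clock: 7.4
ee_pos: [0.5542, 0.1409, 0.2065]
tool_rot: [-0.001, 0.993, -0.116, 0.006]
wrist_force: [0.5, 0.5, 0.1]
grip_width: 0.0427
gripper_force: 0.0
```

Run:
```python
from bench import r
import cv2,numpy as np
f=r.grab_frame("wrist"); g=r.grab_frame("top")
a=cv2.resize(f["color"][:,120:400,::-1],None,fx=1.4,fy=1.4,interpolation=cv2.INTER_CUBIC)
b=cv2.resize(g["color"][160:225,130:175,::-1],None,fx=8,fy=8,interpolation=cv2.INTER_CUBIC)
o=np.zeros((540,a.shape[1]+b.shape[1],3),np.uint8);o[:a.shape[0],:a.shape[1]]=a;o[:b.shape[0],a.shape[1]:]=b
print(o.shape);cv2.imwrite("pics/home.png",o)
print(r.sense()["ee_pos"])
```

```text
(540, 752, 3)
[0.55067191 0.14049872 0.20041885]
```

View pics/home.png

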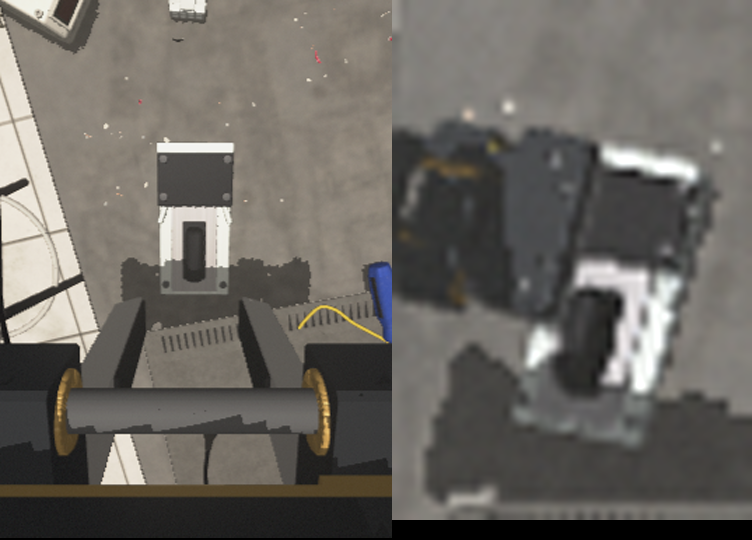

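The left view shows the scraper seated: its grip is at (194,250), the blade's front is under the roof, and its rear is just inside the shelf end. Next is the board.

Call:
carry_out --targets '[[[0, -4, 0], 7], [[0, -8, 0], 14], [[0, -12, 0], 21], [[0, -16, 0], 28], [[0, -20, 0], 35], [[0, -24, 0], 42], [[0, -28, 0], 49], [[0, -32, 0], 56], [[0, -36, 0], 63], [[0, -40, 0], 70], [[0, -44, 0], 77], [[0.4, -47, 0], 84]]' --gripper 100

```text
clock: 8.5
ee_pos: [0.5519, -0.3307, 0.196]
tool_rot: [-0.003, 0.828, 0.561, -0.001]
wrist_force: [2.1, 0.7, -0.0]
grip_width: 0.0938
gripper_force: 0.0
```

Call:
carry_out --targets '[[[0, -0.6, -1], 1.4], [[0, -0.6, -2], 1.4], [[0, -0.6, -3], 1.4], [[0, -0.6, -3], 1.4], [[0, -0.6, -3], 1.4]]'

```text
clock: 8.92
ee_pos: [0.5531, -0.3329, 0.1668]
tool_rot: [-0.002, 0.822, 0.569, -0.001]
wrist_force: [-0.1, 0.0, 0.0]
grip_width: 0.094
gripper_force: 0.0
```

Run:
```python
from bench import r
import cv2
f=r.grab_frame("wrist"); cv2.imwrite("pics/board.png",cv2.resize(f["color"][60:260,150:400,::-1],None,fx=3,fy=3,interpolation=cv2.INTER_CUBIC))
s=r.sense();print(s["ee_pos"],s["tool_rot"],s["wrist_force"])
```

```text
[ 0.55393223 -0.33347452  0.16820637] [-1.19707023e-03  8.22219659e-01  5.69168993e-01 -2.38511698e-04] [-0.38970455  0.25296135  0.04189823]
```

View pics/board.png

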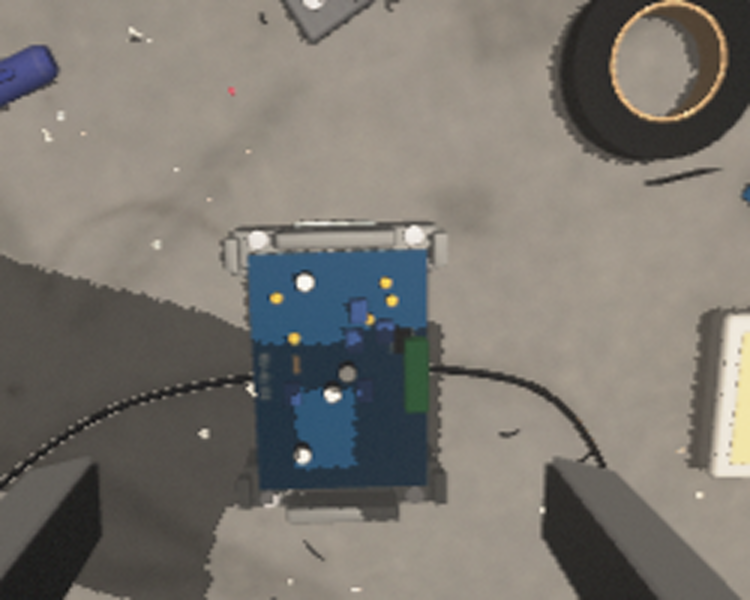

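The board is clear in the fixture, with corners at TL(248,252), TR(427,250), BL(258,489) and BR(428,487) in this crop.

Run:
```python
from bench import r
import numpy as np
from h import *
np.set_printoptions(precision=4,suppress=True)
f=r.grab_frame("wrist"); s=r.sense()
c=lambda X,Y,z: ray(f,(X+.5)/3-.5+150,(Y+.5)/3-.5+60,z)
B=[c(248,252,.028),c(427,250,.028),c(258,489,.028),c(428,487,.028)]
n=np.linalg.norm
print(np.mean(B,0),n(B[0]-B[1]),n(B[2]-B[3]),n(B[0]-B[2]),n(B[1]-B[3]),ang(B[2],B[0]),ang(B[3],B[1]),ang(B[1],B[0])-90,ang(B[3],B[2])-90)
q=s["tool_rot"];print(s["ee_pos"],2*np.degrees(np.arctan2(q[2],q[1])))
```

```text
[ 0.5594 -0.3368  0.028 ] 0.061648957235757175 0.062403292796265775 0.08644701494767613 0.08632210447830342 70.78829186486874 71.28992898777211 70.1084577170817 70.2344073291261
[ 0.5544 -0.334   0.1692] 69.38966669475322
```

Call:
carry_out --targets '[[[0.5, -0.28, -3], 1.3], [[0.5, -0.28, -6], 1.3], [[0.5, -0.28, -9], 1.3], [[0.5, -0.28, -12], 1.3], [[0.5, -0.28, -14], 1.3], [[0.5, -0.28, -14.5], 1.3], [[0.5, -0.28, -14.5], 1.3], [[0.5, -0.28, -14.5], 1.3]]'

```text
clock: 9.68
ee_pos: [0.5604, -0.3386, 0.0259]
tool_rot: [0.001, 0.816, 0.578, 0.0]
wrist_force: [0.3, -0.3, 0.4]
grip_width: 0.094
gripper_force: 0.0
```

Call:
carry_out --targets '[[[0, 0, 0], 0], [[0, 0, 0], 0], [[0, 0, 0], 0], [[0, 0, 0], 0], [[0, 0, 0], 0], [[0, 0, 0], 0], [[0, 0, 0], 0]]' --gripper 0 --grip_force 15

```text
clock: 10.27
ee_pos: [0.5591, -0.3385, 0.0248]
tool_rot: [0.0, 0.816, 0.578, -0.0]
wrist_force: [-1.9, -0.0, 3.2]
grip_width: 0.0617
gripper_force: 15.0
```

Call:
carry_out --targets '[[[0, 0, 1.5], 0], [[0, 0, 4], 0], [[0, 0, 8], 0], [[0, 0, 12], 0], [[0, 2, 15.5], 0], [[0.5, 6, 16.5], 1], [[1, 10, 16.5], 2], [[1.5, 14, 16.5], 3], [[2, 18, 16.5], 4], [[2.5, 22, 16.5], 5], [[3, 26, 16.5], 6], [[3.5, 30, 16.5], 6]]'

```text
clock: 11.27
ee_pos: [0.5939, -0.0363, 0.1889]
tool_rot: [-0.0, 0.785, 0.62, 0.0]
wrist_force: [0.8, 0.7, -1.2]
grip_width: 0.0615
gripper_force: 15.0
```

Call:
carry_out --targets '[[[0.8, 4, 0], 0], [[1.6, 8, 0], 0], [[2.4, 12, -1], 0], [[3, 15, -4], 0], [[3, 15.9, -8], 0], [[3, 15.9, -10], 0], [[3, 15.9, -10], 0], [[3, 15.9, -10], 0]]'

```text
clock: 11.93
ee_pos: [0.6226, 0.1208, 0.0873]
tool_rot: [-0.001, 0.785, 0.62, -0.002]
wrist_force: [0.8, -0.2, -0.4]
grip_width: 0.0613
gripper_force: 15.0
```

Run:
```python
from bench import r
import numpy as np
s=r.sense();q=s["tool_rot"];print(s["ee_pos"],2*np.degrees(np.arctan2(q[2],q[1])),s["grip_width"],s["joint_pos"])
```

```text
[0.62262347 0.12079585 0.08733322] 76.6150373709116 0.06128382744736519 [ 5.53060516e-02  4.53486662e-01  1.49229833e+00 -1.97418690e-05
  1.20001997e+00  2.88924912e-01]
```

Call:
carry_out --targets '[[[0.1, 0, -2.5], 0], [[0.1, 0, -4.5], 0], [[0.1, 0, -5.3], 0], [[0.1, 0, -5.6], 0], [[0.1, 0, -5.7], 0], [[0.1, 0, -5.75], 0], [[0.1, 0, -5.75], 0]]'

```text
clock: 12.52
ee_pos: [0.626, 0.1199, 0.0371]
tool_rot: [0.0, 0.785, 0.619, 0.0]
wrist_force: [-8.2, -2.2, 13.7]
grip_width: 0.0613
gripper_force: 18.7
```

Call:
carry_out --targets '[[[0, 0, 0], 0], [[0, 0, 0], 0], [[0, 0, 0], 0]]' --gripper 72

```text
clock: 12.77
ee_pos: [0.6287, 0.1192, 0.0375]
tool_rot: [0.003, 0.785, 0.619, 0.002]
wrist_force: [-2.2, -2.3, 9.6]
grip_width: 0.0679
gripper_force: 4.6
```

The near finger's tip landed on the roof, with the tip at 29 mm, so the board was released about 7 mm above it. I'll lift straight up and look.

Call:
carry_out --targets '[[[0, 0, 0.5], 0], [[0, 0, 1.5], 0], [[0, 0, 4], 0], [[0, 0, 8], 0], [[0, 0, 12], 0], [[-1, 0.3, 14], 0], [[-3, 0.6, 14], 0], [[-3, 0.6, 14], 0], [[-3, 0.6, 14], 0]]'

```text
clock: 13.52
ee_pos: [0.5954, 0.1267, 0.1733]
tool_rot: [0.001, 0.785, 0.62, 0.001]
wrist_force: [-0.0, -0.3, -0.4]
grip_width: 0.0676
gripper_force: 0.0
```

Run:
```python
from bench import r
import cv2,numpy as np
f=r.grab_frame("wrist")
np.save("/tmp/T.npy",f["T"])
g=r.grab_frame("scene"); h=r.grab_frame("top")
o=np.zeros((600,800,3),np.uint8)
a=cv2.resize(f["color"][:,:,::-1],(560,420),interpolation=cv2.INTER_AREA)
o[:420,:560]=a
b=cv2.resize(h["color"][155:215,125:175,::-1],(240,288),interpolation=cv2.INTER_CUBIC);o[:288,560:]=b
d=cv2.resize(g["color"][210:300,110:190,::-1],(240,270),interpolation=cv2.INTER_CUBIC);o[300:570,560:]=d
cv2.imwrite("pics/roof.png",o)
s=r.sense();q=s["tool_rot"];print(s["ee_pos"],2*np.degrees(np.arctan2(q[2],q[1])),s["grip_width"])
```

```text
[0.59537372 0.12635069 0.1711431 ] 76.56930295847965 0.06745791040582956
```

View pics/roof.png

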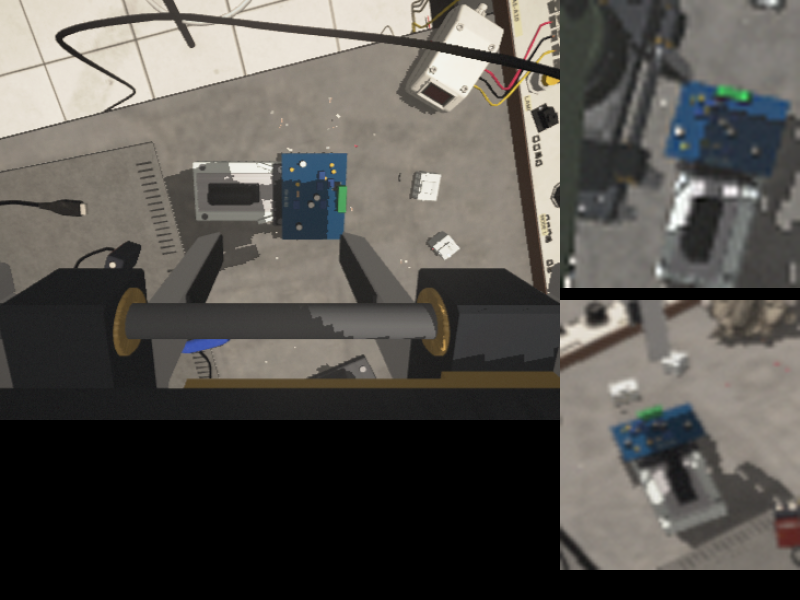

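The composite shows the board lying flat across the roof, with corners (282,153), (347,153), (282,239) and (346,239) in the wrist part. The scraper is still home. I'll measure the board's pose now.

```bash
cat >> h.py <<'E'
import cv2
def blue(f,x0,x1,y0,y1):
    hsv=cv2.cvtColor(f["color"],cv2.COLOR_RGB2HSV); m=cv2.inRange(hsv,(95,110,30),(118,255,255))
    m|=cv2.inRange(hsv,(45,110,60),(80,255,255))
    k=np.zeros_like(m);k[y0:y1,x0:x1]=m[y0:y1,x0:x1]
    k=cv2.morphologyEx(k,cv2.MORPH_CLOSE,np.ones((9,9)))
    c=max(cv2.findContours(k,cv2.RETR_EXTERNAL,cv2.CHAIN_APPROX_NONE)[0],key=cv2.contourArea)
    return cv2.boxPoints(cv2.minAreaRect(c)),cv2.boundingRect(c),c
E
python3 - <<'E'
from bench import r
from h import *
np.set_printoptions(precision=4,suppress=True)
f=r.grab_frame("wrist")
bx,br,c=blue(f,240,335,130,230);print(bx,br,cv2.contourArea(c))
def rep(P,z):
    P=[ray(f,u,v,z) for u,v in P]; n=np.linalg.norm
    print(z,np.mean(P,0),[round(n(P[i]-P[(i+1)%4]),4) for i in range(4)],[round(ang(P[i],P[(i+1)%4]),1) for i in range(4)])
for z in (.033,):
    rep(bx,z); rep([((x+.5)/1.09375-.5,(y+.5)/1.09375-.5) for x,y in [(282,153),(347,153),(346,239),(282,239)]],z)
E
```

```text
[[258. 140.]
 [317. 140.]
 [317. 218.]
 [258. 218.]] (258, 140, 60, 79) 2534.0
0.033 [0.6276 0.1221 0.033 ] [np.float64(0.0604), np.float64(0.0843), np.float64(0.0643), np.float64(0.0842)] [np.float64(-13.3), np.float64(-100.6), np.float64(166.7), np.float64(76.7)]
0.033 [0.6273 0.122  0.033 ] [np.float64(0.0608), np.float64(0.0849), np.float64(0.0638), np.float64(0.0849)] [np.float64(-13.3), np.float64(-101.3), np.float64(166.7), np.float64(76.7)]
```

Call:
carry_out --targets '[[[0.5, 0, 0], 7], [[1, -0.1, 0], 14], [[1.5, -0.1, 0], 21], [[2, -0.2, 0], 28], [[2.5, -0.2, 0], 35], [[3, -0.3, 0], 42], [[3.2, -0.4, 0], 49], [[3.2, -0.4, 0], 56], [[3.2, -0.4, 0], 63], [[3.2, -0.4, 0], 70], [[3.2, -0.4, 0], 77], [[3.2, -0.4, 0], 84]]' --gripper 100

```text
clock: 14.72
ee_pos: [0.6273, 0.1224, 0.1705]
tool_rot: [-0.001, 0.166, 0.986, -0.0]
wrist_force: [-0.4, -0.6, 1.2]
grip_width: 0.0942
gripper_force: 0.0
```

Call:
carry_out --targets '[[[0, 0, -2], 6], [[0, 0, -4], 6], [[0, 0, -6], 6], [[0, 0, -7], 6], [[0, 0, -7], 6], [[0, 0, -7], 6]]'

```text
clock: 15.22
ee_pos: [0.6269, 0.1225, 0.1008]
tool_rot: [-0.001, 0.117, 0.993, -0.0]
wrist_force: [0.3, -0.4, -0.3]
grip_width: 0.0942
gripper_force: 0.0
```

Run:
```python
from bench import r
from h import *
np.set_printoptions(precision=4,suppress=True)
f=r.grab_frame("wrist");s=r.sense();q=s["tool_rot"];print(s["ee_pos"],2*np.degrees(np.arctan2(q[2],q[1])),s["joint_pos"],s["grip_width"])
P=np.array([[.6275,.122,.033]]);T=np.linalg.inv(f["T"]);p=f["mtx"]@(T[:3,:3]@P[0]+T[:3,3]);p=p/p[2];print(p)
bx,br,c=blue(f,int(p[0])-130,int(p[0])+130,max(0,int(p[1])-110),int(p[1])+110);print(bx,br)
P=[ray(f,u,v,.033) for u,v in bx]
print(np.mean(P,0),[round(np.linalg.norm(P[i]-P[(i+1)%4]),4) for i in range(4)],[round(ang(P[i],P[(i+1)%4]),1) for i in range(4)])
```

```text
[0.6279 0.1226 0.1021] 166.58486164646766 [ 0.0577  0.4439  1.4721  0.      1.2249 -1.279 ] 0.09390365372014522
[254.8842 201.536    1.    ]
[[203. 164.]
 [306. 164.]
 [306. 238.]
 [203. 238.]] (203, 164, 104, 75)
[0.6279 0.1216 0.033 ] [np.float64(0.083), np.float64(0.0639), np.float64(0.0881), np.float64(0.0639)] [np.float64(76.7), np.float64(-11.1), np.float64(-103.3), np.float64(164.2)]
```

Run:
```python
from bench import r
from h import *
f=r.grab_frame("wrist")
bx,br,c=blue(f,125,385,91,311)
m=np.zeros((384,512),np.uint8);cv2.drawContours(m,[c],-1,255,-1)
for y in range(166,238,10): x=np.where(m[y])[0];print(y,x.min(),x.max(),end=" | ")
print()
for x0 in range(206,306,14): y=np.where(m[:,x0])[0];print(x0,y.min(),y.max(),end=" | ")
P=np.array([.6275,.122]);u=np.array([.9728,-.2317]);v=np.array([.2317,.9728]);T=np.linalg.inv(f["T"])
for z in(.033,.038):
  for a in(-1,1):
    for b in(-1,1):
      w=np.r_[P+a*.031*u+b*.043*v,z];p=f["mtx"]@(T[:3,:3]@w+T[:3,3]);print(z,a,b,(p/p[2])[:2].round(1))
```

```text
166 203 305 | 176 203 305 | 186 204 305 | 196 204 304 | 206 204 304 | 216 205 304 | 226 205 304 | 236 240 269 | 
206 163 233 | 220 163 233 | 234 163 233 | 248 163 236 | 262 163 236 | 276 163 232 | 290 163 232 | 304 163 231 | 0.033 -1 -1 [201.3 162.9]
0.033 -1 1 [307.5 163. ]
0.033 1 -1 [204.4 234.6]
0.033 1 1 [304.6 234.6]
0.038 -1 -1 [200.1 163.9]
0.038 -1 1 [308.6 164. ]
0.038 1 -1 [203.4 236.8]
0.038 1 1 [305.5 236.9]
```

Call:
carry_out --targets '[[[0, -0.05, -2], 0], [[0, -0.05, -4], 0], [[0, -0.05, -6], 0], [[0, -0.05, -7], 0], [[0, -0.05, -7.5], 0], [[0, -0.05, -7.5], 0], [[0, -0.05, -7.5], 0]]'

```text
clock: 15.9
ee_pos: [0.6282, 0.1222, 0.0279]
tool_rot: [0.001, 0.117, 0.993, 0.0]
wrist_force: [0.1, 0.6, 0.1]
grip_width: 0.0938
gripper_force: 0.0
```

Call:
carry_out --targets '[[[0, 0, 0], 0], [[0, 0, 0], 0], [[0, 0, 0], 0], [[0, 0, 0], 0], [[0, 0, 0], 0]]' --gripper 0 --grip_force 8

```text
clock: 16.32
ee_pos: [0.6285, 0.1222, 0.0284]
tool_rot: [0.001, 0.117, 0.993, 0.0]
wrist_force: [0.0, 0.2, 6.2]
grip_width: 0.0858
gripper_force: 8.0
```

Call:
carry_out --targets '[[[0, 0, 1], 0], [[0, 0, 2.5], 0], [[1, -0.24, 3], 0], [[2, -0.48, 3], 0], [[3.1, -0.74, 3], 0], [[3.1, -0.74, 2], 0], [[3.1, -0.74, 1], 0], [[3.1, -0.74, 1], 0], [[3.1, -0.74, 1], 0]]'

```text
clock: 17.07
ee_pos: [0.6554, 0.1149, 0.0342]
tool_rot: [-0.003, 0.117, 0.993, -0.0]
wrist_force: [-0.1, 0.5, 0.1]
grip_width: 0.0857
gripper_force: 8.0
```

Run:
```python
from bench import r
from h import *
f=r.grab_frame("wrist");s=r.sense();print(s["ee_pos"],s["wrist_force"])
bx,br,c=blue(f,125,385,91,311);print(br,[int(c[:,0,1].min()),int(np.percentile(c[:,0,1],90))])
p=s["ee_pos"][:2]-[.567,.1362];print("xh",p@[.9728,-.2317],p@[.2317,.9728])
```

```text
[0.65635355 0.11498824 0.03519428] [ 0.28764922  0.52503789 -0.98060152]
(183, 180, 148, 97) [180, 276]
xh 0.09183789510686541 6.841945827469481e-05
```

Call:
carry_out --targets '[[[0, 0, 0], 0], [[0, 0, 0], 0], [[0, 0, 0], 0]]' --grip_force 5

```text
clock: 17.37
ee_pos: [0.6584, 0.1149, 0.0373]
tool_rot: [0.0, 0.117, 0.993, 0.0]
wrist_force: [0.7, 0.5, -0.3]
grip_width: 0.0859
gripper_force: 5.0
```

Call:
carry_out --targets '[[[0, 0, -0.5], 0], [[0, 0, -0.9], 0], [[0, 0, -1.1], 0], [[0, 0, -1.3], 0], [[0, 0, -1.5], 0], [[0, 0, -1.65], 0], [[0, 0, -1.65], 0], [[0, 0, -1.65], 0]]'

```text
clock: 18.03
ee_pos: [0.6581, 0.1147, 0.02]
tool_rot: [-0.0, 0.117, 0.993, -0.0]
wrist_force: [-0.5, -0.7, -0.6]
grip_width: 0.0859
gripper_force: 5.0
```

Run:
```python
from bench import r
from h import *
f=r.grab_frame("wrist");s=r.sense();print(s["ee_pos"],s["wrist_force"])
bx,br,c=blue(f,125,385,91,311);print(br)
cv2.imwrite("/tmp/t.png",f["color"][:,:,::-1])
# predict apparent corners for tilt th about holder-y through pivot
P=s["ee_pos"]+[0,0,.0036];u=np.array([.9728,-.2317,0]);v=np.array([.2317,.9728,0]);T=np.linalg.inv(f["T"])
for th in (0,10,15,20,25):
  t=np.radians(th);a=u*np.cos(t)+np.array([0,0,-np.sin(t)]);n=np.cross(a,v)
  o=[]
  for i in(-1,1):
    for j in(-1,1):
      w=P+.001*n+i*.031*a+j*.043*v;p=f["mtx"]@(T[:3,:3]@w+T[:3,3]);o.append((p/p[2])[:2].round(0))
  print(th,*o)
m=np.zeros((384,512),np.uint8);cv2.drawContours(m,[c],-1,255,-1)
for y in range(br[1]+3,br[1]+br[3],10): x=np.where(m[y])[0];print(y,x.min(),x.max(),end=" | ")
```

```text
[0.65802122 0.11473826 0.02002927] [ 0.06576644  0.22424632 -0.64184054]
(178, 190, 159, 87)
0 [179. 183.] [330. 183.] [185. 281.] [324. 281.]
10 [177. 186.] [332. 186.] [187. 276.] [322. 276.]
15 [176. 188.] [333. 189.] [188. 273.] [321. 273.]
20 [174. 191.] [334. 191.] [189. 270.] [321. 270.]
25 [173. 194.] [336. 195.] [190. 267.] [320. 267.]
193 179 335 | 203 180 333 | 213 183 331 | 223 183 330 | 233 185 328 | 243 187 326 | 253 190 324 | 263 192 322 | 273 237 276 |
```

Call:
carry_out --targets '[[[0, 0, 0], 0], [[0, 0, 0], 0], [[0, 0, 2], 0], [[0, 0, 5], 0], [[0, 0, 9], 0], [[0, 0, 13], 0], [[0, 0, 16], 0], [[0, 0, 18.5], -5], [[0, -1, 19.5], -12], [[-0.5, -2, 19.5], -19], [[-1, -3, 19.5], -26], [[-1.5, -5, 19.5], -33]]' --grip_force 20

```text
clock: 19.08
ee_pos: [0.643, 0.0659, 0.2158]
tool_rot: [0.0, 0.396, 0.918, 0.001]
wrist_force: [0.6, 0.1, -1.1]
grip_width: 0.0856
gripper_force: 20.0
```

Call:
carry_out --targets '[[[-0.5, -2, 0], -7], [[-1, -4, 0], -14], [[-1.5, -6, 0], -21], [[-2, -8, 0], -28], [[-3, -10, 0], -35], [[-4, -12, 0], -42], [[-5, -14, 0], -49], [[-6, -16, 0], -56], [[-6.5, -18, 0], -63], [[-7, -20, 0], -70], [[-7.5, -21.5, 0], -77], [[-7.7, -22.5, 0], -84]]'

```text
clock: 20.08
ee_pos: [0.5653, -0.1619, 0.2153]
tool_rot: [0.0, 0.909, 0.416, -0.0]
wrist_force: [0.9, 0.2, -1.0]
grip_width: 0.0854
gripper_force: 20.0
```

Call:
carry_out --targets '[[[0, -0.3, 0], -7], [[0, -0.6, 0], -14], [[0, -0.9, 0], -21], [[0, -1, 0], -28], [[0, -1, 0], -35], [[0, -1, 0], -36.8], [[0, -1, 0], -36.8], [[0, -1, 0], -36.8], [[0, -1, 0], -36.8], [[0, -1, 0], -36.8]]'

```text
clock: 20.92
ee_pos: [0.5661, -0.1702, 0.2153]
tool_rot: [0.0, 0.994, 0.112, 0.0]
wrist_force: [-0.8, -0.4, -1.1]
grip_width: 0.0853
gripper_force: 20.0
```

```bash
cat > chk.py <<'E'
from bench import r
from h import *
np.set_printoptions(precision=4,suppress=True)
f=r.grab_frame("wrist");s=r.sense();q=s["tool_rot"];ps=2*np.degrees(np.arctan2(q[2],q[1]))
print(s["clock"],s["ee_pos"],ps,s["wrist_force"],s["grip_width"],s["gripper_force"])
bx,br,c=blue(f,125,385,91,311);print(br)
k=np.radians(ps);P=s["ee_pos"]+[0,0,.0036];u=-np.array([np.cos(k),np.sin(k),0]);v=np.array([-u[1],u[0],0]);T=np.linalg.inv(f["T"])
for th in (0,15,20,25):
  t=np.radians(th);a=u*np.cos(t)+np.array([0,0,-np.sin(t)]);n=np.cross(a,v)
  o=[]
  for i in(-1,1):
    for j in(-1,1):
      w=P+.001*n+i*.031*a+j*.043*v;p=f["mtx"]@(T[:3,:3]@w+T[:3,3]);o.append((p/p[2])[:2].round(0))
  print(th,*o)
m=np.zeros((384,512),np.uint8);cv2.drawContours(m,[c],-1,255,-1)
for y in range(br[1]+3,br[1]+br[3],8): x=np.where(m[y])[0];print(y,x.min(),x.max(),end=" | ")
E
python3 chk.py
```

```text
20.9667 [ 0.5662 -0.1702  0.2153] 12.82583545165239 [ 0.4605  0.7295 -0.6992] 0.08564300413315014 19.999915659427643
(178, 190, 159, 87)
0 [183. 184.] [334. 184.] [189. 281.] [328. 282.]
15 [180. 189.] [337. 190.] [192. 274.] [325. 274.]
20 [179. 192.] [339. 192.] [192. 271.] [324. 271.]
25 [178. 195.] [340. 196.] [193. 267.] [323. 267.]
193 179 335 | 201 180 334 | 209 182 332 | 217 183 310 | 225 185 310 | 233 186 314 | 241 187 325 | 249 189 325 | 257 191 323 | 265 192 322 | 273 238 276 |
```

Call:
carry_out --targets '[[[-0.1, 0, -0.6], 0], [[-0.2, 0, -1.2], 0], [[-0.2, 0, -1.8], 0], [[-0.2, 0, -1.8], 0], [[-0.2, 0, -1.8], 0], [[-0.2, 0, -1.8], 0], [[-0.2, 0, -1.8], 0], [[-0.2, 0, -1.8], 0]]'

```text
clock: 21.63
ee_pos: [0.5644, -0.1704, 0.1976]
tool_rot: [0.0, 0.994, 0.111, 0.0]
wrist_force: [-0.1, 1.0, -0.8]
grip_width: 0.0857
gripper_force: 20.0
```

```bash
python3 chk.py; python3 -c "
from bench import r
print(r.hand_in())"
```

```text
21.6833 [ 0.5644 -0.1704  0.1976] 12.79219288560644 [ 0.3004  0.357  -0.8627] 0.08521591781251664 19.99973952770233
(178, 190, 159, 87)
0 [183. 184.] [334. 184.] [189. 282.] [328. 282.]
15 [180. 190.] [337. 190.] [192. 274.] [325. 274.]
20 [179. 192.] [339. 193.] [192. 271.] [324. 271.]
25 [178. 195.] [340. 196.] [193. 267.] [323. 268.]
193 179 335 | 201 180 334 | 209 182 332 | 217 183 330 | 225 185 310 | 233 186 320 | 241 188 326 | 249 189 325 | 257 191 323 | 265 192 322 | 273 238 276 | the job is handed in; nothing more can be done
None
```

I handed the job in at 21.7 s: the scraper is home in the holder (about 2 mm short of the stop by my estimate) and released, and the board is held steady at the inspection point, tilted about 20° to face the lens. The board was re-gripped from the holder's roof and pressed on its rear edge to get the tilt, because the moves could not tilt the tool.

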